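Stand two fallen device stands back up

TASK

The wooden tablet stand and the blue phone stand on the worktop have both fallen on their backs. Push each one's upturned foot over and down with the fingertips, in either order, until both stand upright on their feet about where they lie. Push gently, do not pinch or lift them, and leave the tin, the salt shaker and the spice jar alone.

Things in the scene. Friction and masses are not known exactly. Their poses are not given: they have to be found in the camera images.
- tablet_stand: Tablet stand of brown bent wood, about 0.42 kg: 6 mm sheet bent to an L, 150 mm wide; back 170 mm, foot 105 mm (outside). Fallen: back flat on the worktop, pointing left or away to the left; foot straight up at its right or near end. Origin: mid-width on the bend's outside edge (heel), z = 0. x: heel to the back's free edge (level now, up once standing). y: width. z: heel to lip along the foot (up now).
- tablet_lip (a point): Middle of the tablet stand's lip edge. The lip runs along the foot's end and juts 14 mm from the foot's inner face, over the fallen back: 20 mm along the stand's x and 105 mm along its z from the heel. 1 to 2.5 N on it towards -x rolls the stand over its heel, which hardly slides; past some 50 degrees it goes on by itself. Follow the lip down in an arc: a level push late slides the stand.
- phone_stand: Phone stand of blue painted sheet, about 0.24 kg: 6 mm sheet bent to an L, 90 mm wide; back 135 mm, foot 90 mm (outside). Fallen: back flat on the worktop, pointing left or away to the left; foot straight up at its right or near end. Origin: mid-width on the bend's outside edge (heel), z = 0. x: heel to the back's free edge (level now, up once standing). y: width. z: heel to lip along the foot (up now).
- phone_lip (a point): Middle of the phone stand's lip edge. The lip runs along the foot's end and juts 14 mm from the foot's inner face, over the fallen back: 20 mm along the stand's x and 90 mm along its z from the heel. 0.5 to 1.5 N on it towards -x rolls the stand over its heel, which hardly slides; past some 50 degrees it goes on by itself. Follow the lip down in an arc: a level push late slides the stand.
- tin: Round food tin with a tomato picture, 75 mm across, 58 mm high, standing at the back between the two stands; origin at the centre of its underside, z up. Leave alone.
- salt_shaker: Glass salt shaker with a domed grey top, 44 mm across, 90 mm high, standing at the outer side of one stand; origin at the centre of its underside, z up. Leave alone.
- spice_jar: Glass spice jar with a dark cap, 41 mm across, 105 mm high, standing at the outer side of the other stand; origin at the centre of its underside, z up. Leave alone.

How it is judged:
By the outcome, as a careful person would: the job done as asked, in the order asked, and still so for the second after the job is handed in, with the robot touching nothing.
It also fails if it takes over 64 s, if anything falls off the work surface, if the arm or the gripper's body presses on something with over 40 N, if the wrist force passes 120 N, or if a joint passes its speed limit or range.

ROBOT

A 6-joint arm with a two-finger parallel gripper is mounted at the origin on a cart in front of the work surface, level with it; the furniture and walls round the work are solid. World frame = base frame: x ahead of the robot, y to its left, z up, the work surface at z = 0. Lengths are in m, angles in rad, forces in N, time in s.
With the tool pointing down it reaches from about 0.275 to 0.75 m from the base axis. Payload 10.2 kg.
Tool frame: the origin (TCP) lies midway between the tips of the shut fingers; the grasp point (between the pads) lies 19 mm behind it; z points along the fingers, y is the line along which they close (so a half turn about z gives the same grasp; the last joint's range is limited). The gripper opens to 88 mm and grips with 3 to 60 N. Pads are 18 mm wide; open, the fingers measure 123 mm over their backs; the gripper's body (75 mm by 187 mm) begins 45 mm behind the grasp point.
Start: joints at [-1.342, 0.313, 1.498, -0, 1.331, -0.223], TCP at [0.229, -0.472, 0.239] pointing down, gripper open.
Joint ranges: [-2.94, 2.94], [-0.97, 2.17], [0.19, 2.56], [-1.23, 4.37], [0.02, 3.11], [-2.88, 2.88]. Speed limits (rad/s): [2.39, 2.39, 3.01, 3.14, 3.14, 3.14].

INTERFACE

Orientations are given as [roll, pitch, yaw] about the fixed x, y, z axes, in that order (R = Rz(yaw) Ry(pitch) Rx(roll)).
In Python, from station import ctrl gives the robot as it stands.
- The arm moves only by the shell command python3 -m pendant 'ROWS' [OPENING]. ROWS is JSON, a list of rows, each an object of numbers: "dx", "dy", "dz": the shift along the tool's x, y, z in cm; "rx", "ry", "rz": the turn, a rotation vector about the tool's x, y, z in degrees. In form: [{"dx": .., "dy": .., "dz": .., "rx": .., "ry": .., "rz": ..}, ...]. A call has 1 to 8 rows; each row is the pose to reach, as a shift and turn from the pose commanded when the call began, along the tool's axes at that moment; what a row does not reach only later rows make up. A row lasts 1/12 s, in which the tool goes at most 41.7 mm and 7.16 degrees, less where a joint would pass 70% of its speed; a pose out of reach is approached as far as the arm can. A call with a gripper value outside its range is refused whole. OPENING is the gripper command: -1 is fully open, 1 is shut, values between are in proportion, set as the call begins (- or left out, the last holds). The fingers move at their own pace and stop on an object; the grip force is fixed at half the most. Time passes only in rows, so rows that repeat a pose let the fingers close. It gives the time, the measured TCP pose, the force, the opening and the grip force at its end, in the units of the state.
- ctrl.get_obs(): the state, without advancing time (a new reading comes with each control period).
- ctrl.get_image(name): name is "scene" or "side" or "wrist"; returns the picture (480x640x3 uint8, blue, green, red); there is no depth.
- ctrl.camera_model(name): a dict with "intrinsics" (3x3 intrinsics, pixels), "k1" (the pictures are not rectified: a ray, as slopes to the right and down, at radius r is drawn at 1 + k1 r^2 times it, then the intrinsics apply), "R" (3x3) and "t" (3): a world point X has camera coordinates R X + t. Camera axes: x right, y down, z forward; pixel columns grow to the right and rows downward; lengths in m; the calibration is good to about 2 mm. A picture is of the moment at which its call begins: read the wrist's pose just before it. camera_model takes no time and is no camera call; for the wrist camera it gives the pose at the moment of the call.
- ctrl.finish_job(): hands the job in; it is judged then, once.
The state is a dict: "time": time; "q": joint angles; "dq": joint speeds; "tau": joint torques, N m; "ee_pos": TCP position; "eef_rot": TCP orientation; "ft_force": force on the tool from outside, world axes, zero at the start; "ft_torque": the same for the moment, N m; "opening": opening from 0.0 (shut) to 1.0 (fully open); "grip_force": force on a finger pad.
Only numpy, scipy, OpenCV 4.12 (cv2) and the standard library are available. Lean on these libraries where they do the work, as an engineer would, in place of code of your own. Each camera call takes 0.05 s, during which the arm holds its last target. There are 200 camera calls.

## Working session

There is one attempt and no reset: what is moved stays moved. The work goes in short steps, Python scripts to look and compute and a shell command to move; the robot and the scene stay as the last step left them, time stands still between calls to the robot, and variables do not carry over. Pictures are saved under pics/ and viewed, at most 13 in all, crops included, and the job is handed in when it is done.

```bash
mkdir -p pics; ls; python3 - <<'E'
from station import ctrl
import cv2
for n in("scene","side"):
    cv2.imwrite(f"pics/{n}0.png",ctrl.get_image(n)); m=ctrl.camera_model(n); print(n,m)
o=ctrl.get_obs();print(o)
E
```

```text
pics
scene {'intrinsics': array([[498.36166871,   0.        , 313.9248184 ],
       [  0.        , 498.36166871, 238.17704277],
       [  0.        ,   0.        ,   1.        ]]), 'k1': 0.0007218924896869397, 'R': array([[-0.64963869, -0.7601621 , -0.01109716],
       [-0.45847294,  0.40337384, -0.79189148],
       [ 0.60644219, -0.5093556 , -0.610561  ]]), 't': array([0.36587123, 0.30997187, 1.18328189])}
side {'intrinsics': array([[499.11240386,   0.        , 312.86712766],
       [  0.        , 499.11240386, 226.9021543 ],
       [  0.        ,   0.        ,   1.        ]]), 'k1': -0.10102109895299158, 'R': array([[-0.12576695, -0.99202883, -0.00784062],
       [-0.60452828,  0.0829023 , -0.79225802],
       [ 0.7865928 , -0.0949    , -0.61013585]]), 't': array([0.09898515, 0.38816703, 1.06194386])}
{'time': 0.1, 'q': array([-1.34241390e+00,  3.13384837e-01,  1.49830586e+00,  1.38990182e-05,
        1.33100576e+00, -2.23412483e-01]), 'dq': array([-0.00075221, -0.00078385, -0.00235829,  0.00065487,  0.00174481,
       -0.00057648]), 'tau': array([ 2.10419210e-03, -4.02815008e+01, -2.52643543e+01,  6.95615192e-02,
        3.42805416e-02, -6.27074678e-05]), 'ee_pos': array([ 0.22914443, -0.4721291 ,  0.23824381]), 'eef_rot': array([-3.14051927e+00, -2.57719072e-04,  4.51791465e-01]), 'ft_force': array([ 0.20833502,  0.32540785, -0.67570005]), 'ft_torque': array([ 0.0133014 , -0.02265675,  0.01155813]), 'grip_force': 0.0, 'opening': 0.9989389358986613}
```

View pics/scene0.png

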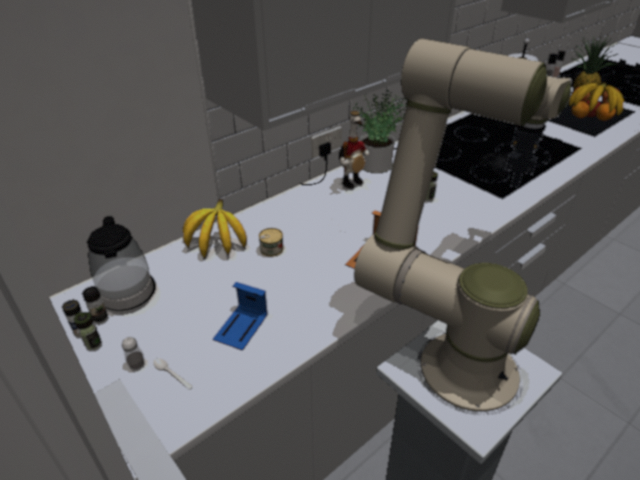

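View pics/side0.png

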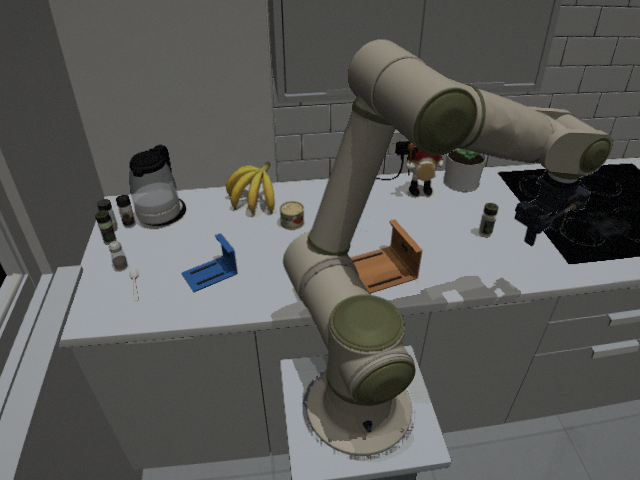

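The side view shows the blue stand (about 210,265), the wooden one (about 385,258), the tin at (291,215), the shaker at (118,256) and the jar at (488,220). I'll enlarge both stands to pick out their corners.

```bash
python3 - <<'E'
import cv2,numpy as np
im=cv2.imread("pics/side0.png")
a=cv2.resize(im[230:295,175:250],None,fx=5,fy=5,interpolation=cv2.INTER_CUBIC)
b=cv2.resize(im[215:300,345:430],None,fx=5,fy=5,interpolation=cv2.INTER_CUBIC)
c=np.zeros((425,800,3),np.uint8);c[:325,:375]=a;c[:,375:]=b
c=np.clip(c*1.6,0,255).astype(np.uint8)
cv2.imwrite("pics/crop0.png",c)
E
```

```text
(no output)
```

View pics/crop0.png

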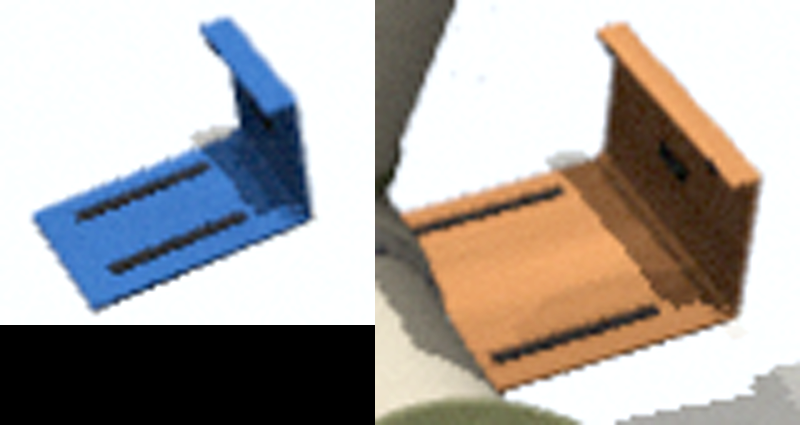

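The lip, heel and free-edge corners are clear on both stands, so I'll fit their poses from these.

```bash
cat >h.py <<'E'
import numpy as np,cv2
from scipy.optimize import least_squares
from scipy.spatial.transform import Rotation as Ro
from station import ctrl
def proj(n,X):
    m=ctrl.camera_model(n);d=np.array([m["k1"],0,0,0,0])
    return cv2.projectPoints(np.atleast_2d(X).astype(float),cv2.Rodrigues(m["R"])[0],m["t"],m["intrinsics"],d)[0][:,0]
def ground(n,uv,z):
    m=ctrl.camera_model(n);d=np.array([m["k1"],0,0,0,0])
    r=cv2.undistortPoints(np.array([[uv]],float),m["intrinsics"],d)[0,0]
    w=m["R"].T@np.r_[r,1];c=-m["R"].T@m["t"];return c+w*(z-c[2])/w[2]
def world(p,L):
    c,s=np.cos(p[2]),np.sin(p[2]);L=np.array(L)/1000
    return np.c_[p[0]+c*L[:,0]-s*L[:,1],p[1]+s*L[:,0]+c*L[:,1],L[:,2]]
def fit(L,uv,x0):
    r=least_squares(lambda p:(proj("side",world(p,L))-uv).ravel(),x0,loss="soft_l1")
    return r.x,(proj("side",world(r.x,L))-uv).round(1)
E
python3 - <<'E'
from h import *
ph=[(0,45,0),(0,45,90),(20,45,90),(20,-45,90),(0,-45,90),(135,45,3),(135,-45,6)]
pu=np.array([(312,218),(298,101),(276,112),(203,28),(230,18),(97,310),(35,215)])/5+[175,230]
tb=[(0,75,0),(0,75,105),(20,75,105),(20,-75,105),(0,-75,105)]
tu=(np.array([(738,318),(760,180),(737,187),(600,32),(627,25)])-[375,0])/5+[345,215]
for n,L,uv in(("phone",ph,pu),("tablet",tb,tu)):
    x0=np.r_[ground("side",uv[0],0)[:2],1.6]
    p,r=fit(L,uv,x0);H=L[1][2]
    print(n,p.round(4),np.degrees(p[2]).round(1),"lip",world(p,[(20,0,H)]).round(4),"stand dist end",world(p,[(-H,0,0)]).round(3));print(r.tolist())
for n,uv,z in(("tin",(292,208),.058),("shaker",(121,267),0),("jar",(487,234),0)):print(n,ground("side",uv,z).round(3))
o=ctrl.get_obs();print(Ro.from_euler("xyz",o["eef_rot"]).as_matrix().round(3))
E
```

```text
phone [0.4964 0.271  2.03  ] 116.3 lip [[0.4876 0.289  0.09  ]] stand dist end [[0.536 0.19  0.   ]]
[[1.6, 0.8], [1.0, -0.3], [-1.2, 0.2], [-0.7, -0.4], [0.3, -0.8], [-0.1, 0.5], [-0.4, -0.2]]
tablet [ 0.4399 -0.2221  1.8152] 104.0 lip [[ 0.435  -0.2027  0.105 ]] stand dist end [[ 0.465 -0.324  0.   ]]
[[0.5, 1.2], [0.9, -0.2], [-1.0, 0.3], [-0.6, -0.6], [0.2, -0.7]]
tin [0.674 0.079 0.058]
shaker [0.531 0.593 0.   ]
jar [ 0.535 -0.514 -0.   ]
[[ 0.9    0.437 -0.   ]
 [ 0.437 -0.9    0.001]
 [ 0.    -0.001 -1.   ]]
```

Fits are within about 1–1.5 px. I'll do the tablet first: swing over it at height, shut the fingers, and turn tool x onto the stand's x.

```bash
python3 -m pendant '[{"dx":3,"dy":-1.7,"rz":-6},{"dx":7,"dy":-4,"rz":-12},{"dx":11,"dy":-6.3,"rz":-18},{"dx":15,"dy":-8.6,"rz":-24},{"dx":19,"dy":-10.9,"rz":-30},{"dx":23,"dy":-13.2,"rz":-36},{"dx":27,"dy":-15.5,"rz":-42},{"dx":30.8,"dy":-17.6,"rz":-48}]' 1
python3 -m pendant '[{"rz":-6},{"rz":-12},{"rz":-18},{"rz":-24},{"rz":-30},{"rz":-30},{"rz":-30}]'
cat >w.py <<'E'
import sys;from h import *
S={"t":([.4399,-.2221],1.8152),"p":([.4964,.2710],2.03)}
def rel(k):
    o=ctrl.get_obs();h,a=S[k];d=o["ee_pos"][:2]-h;c,s=np.cos(a),np.sin(a)
    M=Ro.from_euler("xyz",o["eef_rot"]).as_matrix()
    print("t",round(o["time"],2),"stand xyz mm",np.round([1e3*(c*d[0]+s*d[1]),1e3*(c*d[1]-s*d[0]),1e3*o["ee_pos"][2]],1),
     "toolx yaw rel",np.degrees(np.arctan2(M[1,0],M[0,0])-a).round(1),"F stand",np.round([c*o["ft_force"][0]+s*o["ft_force"][1],c*o["ft_force"][1]-s*o["ft_force"][0],o["ft_force"][2]],2),"open",round(o["opening"],2),"down",M[:,2].round(3))
rel(sys.argv[1])
E
python3 w.py t
```

```text
t 0.1 stand xyz mm [-191.6  265.   238.2] toolx yaw rel -78.1 F stand [ 0.27 -0.28 -0.68] open 1.0 down [-0.     0.001 -1.   ]$[0]: bad value
$[0]: bad value
```

```bash
python3 -m pendant '[{"dx":3,"dy":-1.7,"dz":0,"rx":0,"ry":0,"rz":-6},{"dx":7,"dy":-4,"dz":0,"rx":0,"ry":0,"rz":-12},{"dx":11,"dy":-6.3,"dz":0,"rx":0,"ry":0,"rz":-18},{"dx":15,"dy":-8.6,"dz":0,"rx":0,"ry":0,"rz":-24},{"dx":19,"dy":-10.9,"dz":0,"rx":0,"ry":0,"rz":-30},{"dx":23,"dy":-13.2,"dz":0,"rx":0,"ry":0,"rz":-36},{"dx":27,"dy":-15.5,"dz":0,"rx":0,"ry":0,"rz":-42},{"dx":30.8,"dy":-17.6,"dz":0,"rx":0,"ry":0,"rz":-48}]' 1
python3 w.py t
```

```text
time: 0.77
ee_pos: [0.4137, -0.201, 0.2387]
eef_rot: [-3.141, -0.0, 1.295]
ft_force: [0.2, -1.3, 0.2]
opening: 0.421
grip_force: 0.0
t 0.77 stand xyz mm [ 26.8  20.3 238.7] toolx yaw rel -29.8 F stand [-1.28  0.13  0.23] open 0.42 down [-0.  0. -1.]
```

```bash
python3 -m pendant '[{"dx":0,"dy":0,"dz":0,"rx":0,"ry":0,"rz":-7},{"dx":0,"dy":0,"dz":0,"rx":0,"ry":0,"rz":-14},{"dx":0,"dy":0,"dz":0,"rx":0,"ry":0,"rz":-21},{"dx":0,"dy":0,"dz":0,"rx":0,"ry":0,"rz":-28},{"dx":0,"dy":0,"dz":0,"rx":0,"ry":0,"rz":-30},{"dx":0,"dy":0,"dz":0,"rx":0,"ry":0,"rz":-30},{"dx":0,"dy":0,"dz":0,"rx":0,"ry":0,"rz":-30}]' 1
python3 w.py t; python3 - <<'E'
from h import *
cv2.imwrite("pics/w1.png",ctrl.get_image("wrist"))
print(proj("wrist",world([.4399,-.2221,1.8152],[(20,75,105),(20,-75,105),(0,75,105),(0,-75,105),(170,75,6),(170,-75,6)])).round(0).tolist())
E
```

```text
time: 1.35
ee_pos: [0.413, -0.2029, 0.2385]
eef_rot: [-3.141, -0.0, 1.812]
ft_force: [0.6, 0.3, 0.3]
opening: 0.005
grip_force: 0.0
t 1.35 stand xyz mm [ 25.1  21.4 238.5] toolx yaw rel -0.2 F stand [ 0.15 -0.69  0.26] open 0.01 down [-0.  0. -1.]
[[242.0, 231.0], [455.0, 230.0], [244.0, 257.0], [452.0, 257.0], [253.0, 24.0], [433.0, 24.0]]
```

View pics/w1.png

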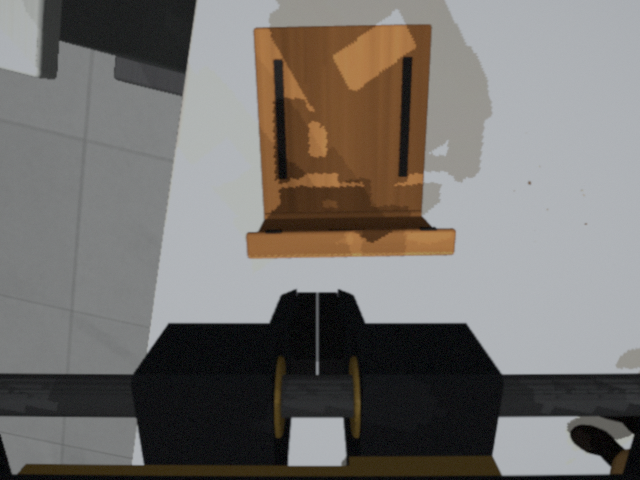

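The wrist view confirms the fit: the lip spans (247–455, 230–257), and I predicted 242–455 at the same rows. Next I move just behind the lip and go down beside it.

```bash
python3 -c "
from h import *
m=ctrl.camera_model('wrist');o=ctrl.get_obs();M=Ro.from_euler('xyz',o['eef_rot']).as_matrix();print('cam in tool',M.T@(-m['R'].T@m['t']-o['ee_pos']))"
python3 -m pendant '[{"dx":2.1,"dy":2.1,"dz":0,"rx":0,"ry":0,"rz":0},{"dx":2.1,"dy":2.1,"dz":2.5,"rx":0,"ry":0,"rz":0},{"dx":2.1,"dy":2.1,"dz":5.5,"rx":0,"ry":0,"rz":0},{"dx":2.1,"dy":2.1,"dz":8.5,"rx":0,"ry":0,"rz":0},{"dx":2.1,"dy":2.1,"dz":11.5,"rx":0,"ry":0,"rz":0},{"dx":2.1,"dy":2.1,"dz":14.3,"rx":0,"ry":0,"rz":0},{"dx":2.1,"dy":2.1,"dz":14.3,"rx":0,"ry":0,"rz":0},{"dx":2.1,"dy":2.1,"dz":14.3,"rx":0,"ry":0,"rz":0}]' 1
python3 w.py t
```

```text
cam in tool [ 0.07589535 -0.00052739 -0.14593499]
time: 2.07
ee_pos: [0.4282, -0.1774, 0.0956]
eef_rot: [-3.14, -0.002, 1.812]
ft_force: [-0.2, -0.1, 0.9]
opening: 0.004
grip_force: 0.0
t 2.07 stand xyz mm [46.2  0.5 95.6] toolx yaw rel -0.2 F stand [-0.07  0.25  0.91] open 0.0 down [-0.002  0.001 -1.   ]
```

```bash
python3 -m pendant '[{"dx":-0.5,"dy":0,"dz":0,"rx":0,"ry":0,"rz":0},{"dx":-1.0,"dy":0,"dz":0,"rx":0,"ry":0,"rz":0},{"dx":-1.4,"dy":0,"dz":0,"rx":0,"ry":0,"rz":0},{"dx":-1.7,"dy":0,"dz":0,"rx":0,"ry":0,"rz":0},{"dx":-2.0,"dy":0,"dz":0,"rx":0,"ry":0,"rz":0},{"dx":-2.3,"dy":0,"dz":0,"rx":0,"ry":0,"rz":0},{"dx":-2.6,"dy":0,"dz":0,"rx":0,"ry":0,"rz":0},{"dx":-2.9,"dy":0,"dz":0,"rx":0,"ry":0,"rz":0}]' 1
python3 w.py t
```

```text
time: 2.73
ee_pos: [0.4355, -0.206, 0.0958]
eef_rot: [-3.142, -0.0, 1.813]
ft_force: [-0.3, 1.5, 1.6]
opening: 0.004
grip_force: 0.8
t 2.73 stand xyz mm [16.7  0.4 95.8] toolx yaw rel -0.1 F stand [ 1.57 -0.05  1.62] open 0.0 down [-0.  0. -1.]
```

```bash
python3 -m pendant '[{"dx":-0.4,"dy":0,"dz":0,"rx":0,"ry":0,"rz":0},{"dx":-0.8,"dy":0,"dz":0,"rx":0,"ry":0,"rz":0},{"dx":-1.2,"dy":0,"dz":0,"rx":0,"ry":0,"rz":0},{"dx":-1.6,"dy":0,"dz":0,"rx":0,"ry":0,"rz":0},{"dx":-2.0,"dy":0,"dz":0,"rx":0,"ry":0,"rz":0},{"dx":-2.4,"dy":0,"dz":0.05,"rx":0,"ry":0,"rz":0},{"dx":-2.8,"dy":0,"dz":0.15,"rx":0,"ry":0,"rz":0},{"dx":-3.2,"dy":0,"dz":0.25,"rx":0,"ry":0,"rz":0}]' 1
python3 w.py t;  python3 - <<'E'
from h import *
a=ctrl.get_image("side")[190:310,330:490];b=ctrl.get_image("wrist")[::1,::1]
a=cv2.resize(a,None,fx=2.5,fy=2.5);b=cv2.resize(b,(400,300))
cv2.imwrite("pics/p1.png",np.hstack([a,b]))
E
```

```text
time: 3.4
ee_pos: [0.4432, -0.2372, 0.0931]
eef_rot: [-3.142, 0.0, 1.813]
ft_force: [-0.8, 1.3, 0.2]
opening: 0.004
grip_force: 0.5
t 3.4 stand xyz mm [-15.5   0.5  93.1] toolx yaw rel -0.1 F stand [1.42 0.47 0.16] open 0.0 down [-0. -0. -1.]
```

View pics/p1.png

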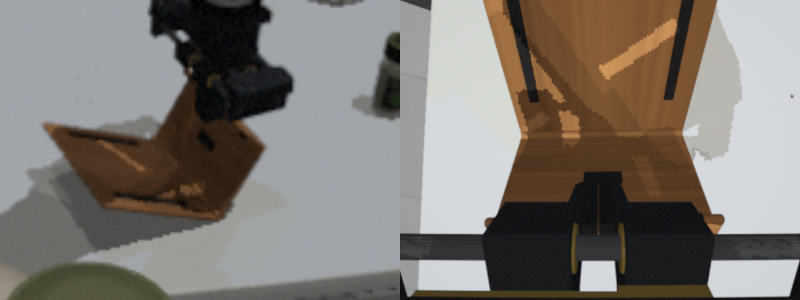

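The stand is rolling evenly, at about 25°, with the tip on the lip. I continue along the arc.

```bash
python3 -m pendant '[{"dx":-0.4,"dy":0,"dz":0.1,"rx":0,"ry":0,"rz":0},{"dx":-0.8,"dy":0,"dz":0.2,"rx":0,"ry":0,"rz":0},{"dx":-1.2,"dy":0,"dz":0.35,"rx":0,"ry":0,"rz":0},{"dx":-1.6,"dy":0,"dz":0.5,"rx":0,"ry":0,"rz":0},{"dx":-2.0,"dy":0,"dz":0.7,"rx":0,"ry":0,"rz":0},{"dx":-2.4,"dy":0,"dz":0.9,"rx":0,"ry":0,"rz":0},{"dx":-2.8,"dy":0,"dz":1.15,"rx":0,"ry":0,"rz":0},{"dx":-3.2,"dy":0,"dz":1.4,"rx":0,"ry":0,"rz":0}]' 1
python3 w.py t
python3 -m pendant '[{"dx":-0.35,"dy":0,"dz":0.25,"rx":0,"ry":0,"rz":0},{"dx":-0.7,"dy":0,"dz":0.5,"rx":0,"ry":0,"rz":0},{"dx":-1.0,"dy":0,"dz":0.8,"rx":0,"ry":0,"rz":0},{"dx":-1.3,"dy":0,"dz":1.1,"rx":0,"ry":0,"rz":0},{"dx":-1.6,"dy":0,"dz":1.4,"rx":0,"ry":0,"rz":0},{"dx":-1.9,"dy":0,"dz":1.7,"rx":0,"ry":0,"rz":0}]' 1
python3 w.py t;  python3 - <<'E'
from h import *
a=ctrl.get_image("side")[190:310,330:490];b=ctrl.get_image("wrist")[::1,::1]
a=cv2.resize(a,None,fx=2.5,fy=2.5);b=cv2.resize(b,(400,300))
cv2.imwrite("pics/p2.png",np.hstack([a,b]))
E
```

```text
time: 4.17
ee_pos: [0.4509, -0.2684, 0.079]
eef_rot: [3.142, 0.0, 1.813]
ft_force: [-0.2, 0.6, -0.8]
opening: -0.001
grip_force: 0.1
t 4.17 stand xyz mm [-47.6   0.5  79. ] toolx yaw rel -0.1 F stand [ 0.63  0.07 -0.79] open -0.0 down [ 0. -0. -1.]
time: 4.67
ee_pos: [0.4554, -0.2866, 0.0619]
eef_rot: [-3.142, -0.0, 1.813]
ft_force: [0.5, 0.9, -0.9]
opening: 0.008
grip_force: 0.0
t 4.67 stand xyz mm [-66.3   0.5  61.9] toolx yaw rel -0.1 F stand [ 0.77 -0.72 -0.88] open 0.01 down [-0.  0. -1.]
```

View pics/p2.png

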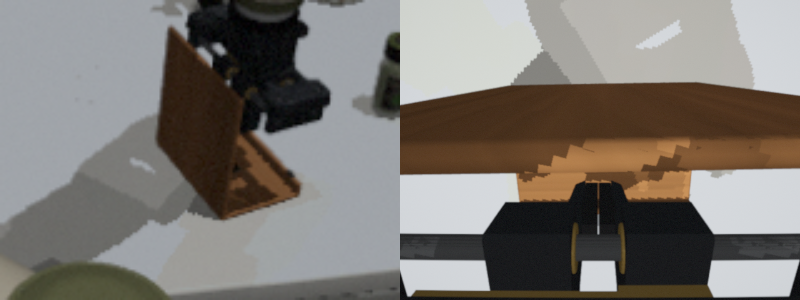

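It has gone past balance and is nearly upright, clear of the fingers. I'll wait briefly and then lift straight up.

```bash
python3 -m pendant '[{"dx":0,"dy":0,"dz":0,"rx":0,"ry":0,"rz":0},{"dx":0,"dy":0,"dz":0,"rx":0,"ry":0,"rz":0},{"dx":0,"dy":0,"dz":-3,"rx":0,"ry":0,"rz":0},{"dx":0,"dy":0,"dz":-6.5,"rx":0,"ry":0,"rz":0},{"dx":0,"dy":0,"dz":-10,"rx":0,"ry":0,"rz":0},{"dx":0,"dy":0,"dz":-14,"rx":0,"ry":0,"rz":0},{"dx":0,"dy":0,"dz":-18,"rx":0,"ry":0,"rz":0},{"dx":0,"dy":0,"dz":-18,"rx":0,"ry":0,"rz":0}]' 1
python3 - <<'E'
from h import *
a=ctrl.get_image("side")[180:300,330:490]
cv2.imwrite("pics/p3.png",cv2.resize(a,None,fx=3,fy=3))
o=ctrl.get_obs();h,ang=np.array([.4964,.2710]),2.03
R=Ro.from_euler("xyz",o["eef_rot"]).as_matrix()
t=np.r_[world([*h,ang],[(46,0,0)])[0,:2],o["ee_pos"][2]]
print(o["time"],o["ee_pos"],"shift cm",(R.T@(t-o["ee_pos"])*100).round(2))
E
```

```text
time: 5.43
ee_pos: [0.4571, -0.2876, 0.2501]
eef_rot: [3.135, 0.011, 1.814]
ft_force: [-0.1, 0.1, 1.3]
opening: 0.004
grip_force: 0.0
5.4833 [ 0.45632242 -0.28699426  0.24616112] shift cm [57.69 16.31 -0.32]
```

View pics/p3.png

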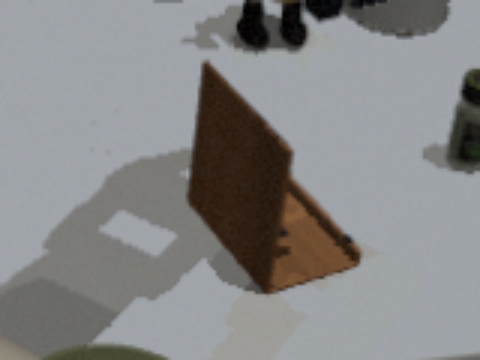

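The tablet stand is upright on its foot. Now I move to the phone stand.

```bash
python3 -m pendant '[{"dx":3,"dy":0.8,"dz":0,"rx":0,"ry":0,"rz":0},{"dx":6.6,"dy":1.8,"dz":0,"rx":0,"ry":0,"rz":-1},{"dx":10.2,"dy":2.8,"dz":0,"rx":0,"ry":0,"rz":-2},{"dx":13.8,"dy":3.9,"dz":0,"rx":0,"ry":0,"rz":-3},{"dx":17.4,"dy":4.9,"dz":0,"rx":0,"ry":0,"rz":-4},{"dx":21,"dy":5.9,"dz":0,"rx":0,"ry":0,"rz":-5},{"dx":24.6,"dy":6.9,"dz":0,"rx":0,"ry":0,"rz":-6},{"dx":28.2,"dy":8,"dz":0,"rx":0,"ry":0,"rz":-6}]' 1 >/dev/null
python3 -m pendant '[{"dx":3.6,"dy":0.6,"dz":0,"rx":0,"ry":0,"rz":-1},{"dx":7.2,"dy":1.2,"dz":0,"rx":0,"ry":0,"rz":-2},{"dx":10.8,"dy":1.8,"dz":0,"rx":0,"ry":0,"rz":-3},{"dx":14.4,"dy":2.5,"dz":0,"rx":0,"ry":0,"rz":-4},{"dx":18,"dy":3.2,"dz":0,"rx":0,"ry":0,"rz":-5},{"dx":21.6,"dy":3.9,"dz":0,"rx":0,"ry":0,"rz":-6},{"dx":25.2,"dy":4.6,"dz":0,"rx":0,"ry":0,"rz":-6},{"dx":28.4,"dy":5.2,"dz":0,"rx":0,"ry":0,"rz":-6.3}]' 1 >/dev/null
python3 -m pendant '[{"dx":0,"dy":0,"dz":0,"rx":0,"ry":0,"rz":0},{"dx":0,"dy":0,"dz":0,"rx":0,"ry":0,"rz":0},{"dx":0,"dy":0,"dz":0,"rx":0,"ry":0,"rz":0}]' 1
python3 w.py p
python3 - <<'E'
from h import *
cv2.imwrite("pics/w2.png",ctrl.get_image("wrist"))
print(proj("wrist",world([.4964,.2710,2.03],[(20,45,90),(20,-45,90),(0,45,90),(0,-45,90),(135,45,6),(135,-45,6)])).round(0).tolist())
E
```

```text
time: 7.07
ee_pos: [0.4174, 0.2909, 0.2414]
eef_rot: [-3.14, 0.0, 2.028]
ft_force: [-0.2, -0.6, -0.5]
opening: 0.006
grip_force: 0.0
t 7.07 stand xyz mm [ 52.9  62.  241.4] toolx yaw rel -0.1 F stand [-0.42  0.41 -0.54] open 0.01 down [-0.001 -0.001 -1.   ]
[[340.0, 258.0], [458.0, 258.0], [340.0, 283.0], [455.0, 282.0], [337.0, 103.0], [439.0, 103.0]]
```

View pics/w2.png

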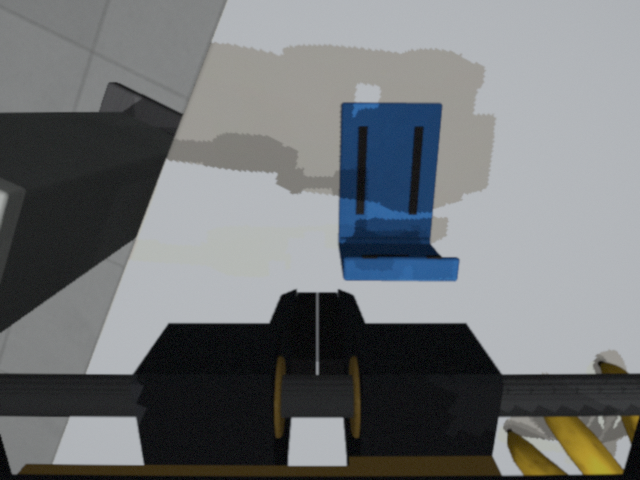

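The blue stand's lip is at (340–458, 258–280), which matches the fit. I'll line up, descend and make contact.

```bash
python3 -m pendant '[{"dx":-0.3,"dy":3,"dz":0,"rx":0,"ry":0,"rz":0},{"dx":-0.6,"dy":6.2,"dz":1,"rx":0,"ry":0,"rz":0},{"dx":-0.6,"dy":6.2,"dz":4,"rx":0,"ry":0,"rz":0},{"dx":-0.6,"dy":6.2,"dz":7.5,"rx":0,"ry":0,"rz":0},{"dx":-0.6,"dy":6.2,"dz":11,"rx":0,"ry":0,"rz":0},{"dx":-0.6,"dy":6.2,"dz":14,"rx":0,"ry":0,"rz":0},{"dx":-0.6,"dy":6.2,"dz":16.1,"rx":0,"ry":0,"rz":0},{"dx":-0.6,"dy":6.2,"dz":16.1,"rx":0,"ry":0,"rz":0}]' 1 >/dev/null
python3 w.py p
python3 -m pendant '[{"dx":-0.4,"dy":0,"dz":0,"rx":0,"ry":0,"rz":0},{"dx":-0.8,"dy":0,"dz":0,"rx":0,"ry":0,"rz":0},{"dx":-1.2,"dy":0,"dz":0,"rx":0,"ry":0,"rz":0},{"dx":-1.5,"dy":0,"dz":0,"rx":0,"ry":0,"rz":0},{"dx":-1.8,"dy":0,"dz":0,"rx":0,"ry":0,"rz":0},{"dx":-2.1,"dy":0,"dz":0,"rx":0,"ry":0,"rz":0},{"dx":-2.4,"dy":0,"dz":0,"rx":0,"ry":0,"rz":0},{"dx":-2.7,"dy":0,"dz":0,"rx":0,"ry":0,"rz":0}]' 1 >/dev/null
python3 w.py p
```

```text
t 7.78 stand xyz mm [45.8  2.  77. ] toolx yaw rel -0.2 F stand [-0.74  0.75 -1.01] open 0.0 down [-0.007 -0.003 -1.   ]
t 8.45 stand xyz mm [19.8 -0.4 81.4] toolx yaw rel -0.1 F stand [0.21 0.29 1.54] open 0.01 down [ 0.  0. -1.]
```

```bash
python3 -m pendant '[{"dx":-0.35,"dy":0,"dz":0,"rx":0,"ry":0,"rz":0},{"dx":-0.7,"dy":0,"dz":0,"rx":0,"ry":0,"rz":0},{"dx":-1.05,"dy":0,"dz":0,"rx":0,"ry":0,"rz":0},{"dx":-1.4,"dy":0,"dz":0,"rx":0,"ry":0,"rz":0},{"dx":-1.75,"dy":0,"dz":0,"rx":0,"ry":0,"rz":0},{"dx":-2.1,"dy":0,"dz":0.03,"rx":0,"ry":0,"rz":0},{"dx":-2.45,"dy":0,"dz":0.08,"rx":0,"ry":0,"rz":0},{"dx":-2.8,"dy":0,"dz":0.1,"rx":0,"ry":0,"rz":0}]' 1 >/dev/null
python3 w.py p;  python3 - <<'E'
from h import *
a=ctrl.get_image("side")[190:310,150:310];b=ctrl.get_image("wrist")
a=cv2.resize(a,None,fx=2.5,fy=2.5);b=cv2.resize(b,(400,300))
cv2.imwrite("pics/p4.png",np.hstack([a,b]))
E
```

```text
t 9.12 stand xyz mm [-8.3 -0.2 80.1] toolx yaw rel -0.1 F stand [ 0.65 -0.17 -0.81] open 0.0 down [-0. -0. -1.]
```

View pics/p4.png

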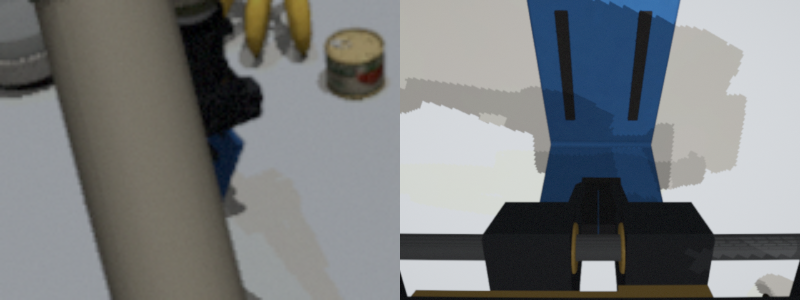

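The blue stand is rolling with the tip on its lip, at about 25°. I continue along the arc and then wait.

```bash
python3 -m pendant '[{"dx":-0.35,"dy":0,"dz":0.1,"rx":0,"ry":0,"rz":0},{"dx":-0.7,"dy":0,"dz":0.2,"rx":0,"ry":0,"rz":0},{"dx":-1.1,"dy":0,"dz":0.3,"rx":0,"ry":0,"rz":0},{"dx":-1.45,"dy":0,"dz":0.4,"rx":0,"ry":0,"rz":0},{"dx":-1.8,"dy":0,"dz":0.6,"rx":0,"ry":0,"rz":0},{"dx":-2.15,"dy":0,"dz":0.75,"rx":0,"ry":0,"rz":0},{"dx":-2.5,"dy":0,"dz":0.95,"rx":0,"ry":0,"rz":0},{"dx":-2.8,"dy":0,"dz":1.1,"rx":0,"ry":0,"rz":0}]' 1 >/dev/null
python3 w.py p
python3 -m pendant '[{"dx":-0.3,"dy":0,"dz":0.2,"rx":0,"ry":0,"rz":0},{"dx":-0.6,"dy":0,"dz":0.4,"rx":0,"ry":0,"rz":0},{"dx":-0.9,"dy":0,"dz":0.65,"rx":0,"ry":0,"rz":0},{"dx":-1.2,"dy":0,"dz":0.9,"rx":0,"ry":0,"rz":0},{"dx":-1.5,"dy":0,"dz":1.2,"rx":0,"ry":0,"rz":0},{"dx":-1.7,"dy":0,"dz":1.5,"rx":0,"ry":0,"rz":0},{"dx":-1.7,"dy":0,"dz":1.5,"rx":0,"ry":0,"rz":0},{"dx":-1.7,"dy":0,"dz":1.5,"rx":0,"ry":0,"rz":0}]' 1 >/dev/null
python3 w.py p;  python3 - <<'E'
from h import *
a=ctrl.get_image("scene")[250:370,190:350];b=ctrl.get_image("wrist")
a=cv2.resize(a,None,fx=2.5,fy=2.5);b=cv2.resize(b,(400,300))
cv2.imwrite("pics/p5.png",np.hstack([a,b]))
E
```

```text
t 9.88 stand xyz mm [-36.4  -0.2  69. ] toolx yaw rel -0.1 F stand [ 0.26 -0.47 -0.07] open 0.0 down [-0. -0. -1.]
t 10.55 stand xyz mm [-52.9  -0.1  54. ] toolx yaw rel -0.1 F stand [-0.21  0.22 -0.44] open 0.0 down [-0. -0. -1.]
```

View pics/p5.png

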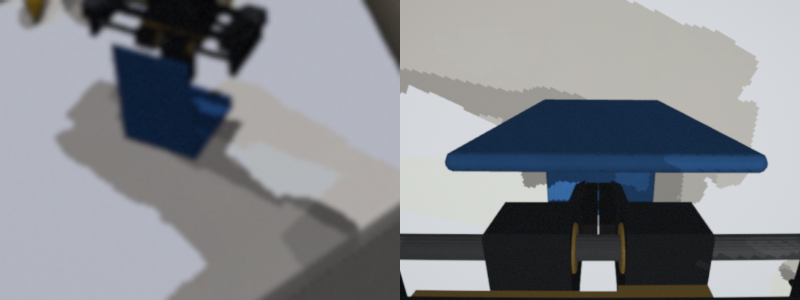

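The blue stand is up. I'll lift straight up and take a last look at both.

```bash
python3 -m pendant '[{"dx":0,"dy":0,"dz":0,"rx":0,"ry":0,"rz":0},{"dx":0,"dy":0,"dz":-3,"rx":0,"ry":0,"rz":0},{"dx":0,"dy":0,"dz":-6.5,"rx":0,"ry":0,"rz":0},{"dx":0,"dy":0,"dz":-10,"rx":0,"ry":0,"rz":0},{"dx":0,"dy":0,"dz":-14,"rx":0,"ry":0,"rz":0},{"dx":0,"dy":0,"dz":-18,"rx":0,"ry":0,"rz":0},{"dx":0,"dy":0,"dz":-20,"rx":0,"ry":0,"rz":0},{"dx":0,"dy":0,"dz":-20,"rx":0,"ry":0,"rz":0}]' 1 >/dev/null
python3 w.py p;  python3 - <<'E'
from h import *
a=ctrl.get_image("scene")[200:400,60:380];b=ctrl.get_image("side")[160:310,80:520]
a=cv2.resize(a,(480,300));b=cv2.resize(b,(800,273))
c=np.zeros((573,800,3),np.uint8);c[:300,:480]=a;c[300:]=b
cv2.imwrite("pics/end.png",c)
E
```

```text
t 11.32 stand xyz mm [-53.   -1.6 259.5] toolx yaw rel -0.1 F stand [ 0.08  0.7  -0.3 ] open 0.0 down [ 0.009  0.002 -1.   ]
```

View pics/end.png

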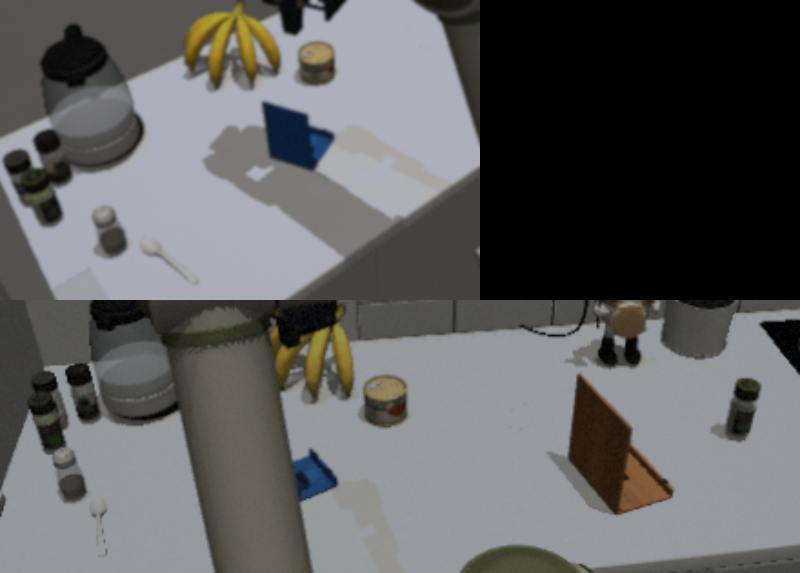

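Both stands are upright on their feet, the tin, shaker and jar haven't been touched, and the robot is clear of everything.

```bash
python3 -c "
from station import ctrl
print(ctrl.finish_job())"
```

```text
the job is handed in; nothing more can be done
None
```

Both stands are upright on their feet about where they lay, the tin, salt shaker and spice jar were left alone, and the job was handed in at about 11.4 s; no verdict was returned.

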